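# Close the drilling jig with its drilled clamp bar

## Task

Get the drilled clamp bar out from under the low plywood rack, lower it square over the tall guide rod of the green drilling jig, with its thin end tongue above the black roller, and press that end down until the roller catch snaps over the tongue and the bar lies flat and fully home on the timber blank. Feel for the snap and stop pressing once the bar is home, without ramming it; let go of the bar, and leave the plain spare bar and the other things on the bench where they are.

Things in the scene. Friction and masses are not known exactly. Their poses are not given: they have to be found in the camera images.
- bar: Aluminium clamp bar, 190 x 50 x 14 mm, 0.25 to 0.4 kg, with a hole near one end and a thin tongue at the other. Origin: centre of its underside, close below the centre of mass. x: from hole end (-95 mm) to tongue end (+95 mm). At the start it lies on the bench in one of the rack's bays, only its hole end sticking out, by some 55 to 75 mm.
- bar_hole (a point): Centre of the bar's 18 mm through hole, at the underside: 67 mm from the bar's origin along -x. The last 56 mm of the bar at this end are 10 mm thick. If the bar is gripped near the hole, the tall rod runs into the gripper: put it down and grip it again near its middle.
- bar_tongue (a point): Middle of the tongue's end edge, at the underside: 95 mm from the bar's origin along +x. The tongue is 24 mm long, 50 mm wide and 6 mm thick, flush with the underside.
- spare: Plain aluminium bar without hole or tongue, 176 x 50 x 14 mm, in the other bay of the rack. Leave it there. Origin: centre of its underside, x lengthwise.
- rack: Low plywood rack standing fixed on the bench: 135 mm deep (x), 290 mm wide (y), top at 36 mm; a 10 mm board above two bays, each 26 mm high and 127 mm wide, centred at y = -70 and +70 mm, open towards -x. Origin: centre of its underside.
- jig: Drilling jig, fixed. Origin: on the bench; x runs from rod (x = -81 mm) to roller catch. Green base 262 x 90 x 12 mm (x -119 to +143 mm). A collar (32 mm diameter) round the rod's foot and a timber blank (x -38 to +58 mm, 32 mm wide) have their tops 34 mm up; the closed bar lies flat on them, turned like the jig, origin at x = -14 mm. Catch housing: x 111 to 141, 60 mm wide, 62 mm high.
- rod_seat (a point): On the rod's axis at the collar's top, 34 mm above the bench: the bar's hole ends here. The rod is 16 mm thick.
- rod_top (a point): Rounded top of the guide rod, 150 mm above the bench.
- roller_axis (a point): Centre of the catch's black roller, 20 mm in diameter and 36 mm long, 49.5 mm above the bench at the jig's x = +85 mm when sprung out: it reaches 6 mm over the closed bar's tongue end. Its axis runs across the jig.
- catch (a joint): Travel of the sprung roller (m): 0 = sprung out, up to 0.009 = pushed back. A level bar meets it with its underside about 58 mm up. A push of some 7 to 15 N on the bar near the tongue passes the peak, soon after first touch; then the force drops to almost nothing as the roller gives way by 4 to 5 mm and snaps out over the tongue, until the bar stops hard on the blank.
- case: Black hard case, 75 x 120 x 34 mm, lying on top of the rack. Origin: centre of its underside.
- can: Tin can, 60 mm diameter, 100 mm high, standing on the bench. Origin: centre of its underside.
- hammer: Hammer lying on the bench. Origin: centre of its underside.
- offcut: Wooden offcut, 110 x 45 x 35 mm, lying on the bench. Origin: centre of its underside.
- clampscrew: Small steel screw clamp, 90 x 24 mm, 92 mm high, standing on the bench. Origin: centre of its underside.
- pot: Steel cup, 80 mm diameter, 90 mm high, standing on the bench. Origin: centre of its underside.
Things that resemble listed ones, but are neither listed nor needed, are in the scene too. What is shaped like the bar but turquoise or yellow is not meant.

How it is judged:
On the way, in this order (a step that is already met when the one before it is completed fails the run):
1. the bar is threaded on the guide rod, its tongue above the roller catch, the roller still sprung out (horizontal distance between bar_hole and rod_seat below 0.008 m and z of bar_hole in the frame of rod_seat below 0.085 m and angle between bar's own z axis and vertical below 0.3 rad and z of bar_tongue in the frame of jig above 0.05 m and value of joint catch below 0.002 m), for 0.1 s.
2. the tongue pushes the roller back on its way down (value of joint catch above 0.0025 m and horizontal distance between bar_hole and rod_seat below 0.008 m), for 0.01 s.
At the end, for the whole second after the job is handed in: The bar lies at rest, flat (within 0.04 rad) and fully home: its hole over the rod within 4 mm of the axis and of the collar's top, its tongue's underside within 4 mm above the blank's top height, and the roller sprung out again over the tongue (catch below 1.5 mm) (horizontal distance between bar_hole and rod_seat below 0.004 m and z of bar_hole in the frame of rod_seat below 0.004 m and z of bar_tongue in the frame of jig between 0.028 and 0.038 m and angle between bar's own z axis and vertical below 0.04 rad and value of joint catch below 0.0015 m and linear speed of bar below 0.01 m/s); the robot touches nothing.
It fails at once if the jig is rammed: more than 40 N between the bar and the jig (contact force between bar and jig above 40 N).
It fails at once if the spare bar or another thing on the bench is displaced by more than 30 mm (distance of any of spare, case, can, hammer, offcut, clampscrew, pot from where it was at the start of the episode above 0.03 m).
It also fails if it takes over 69 s, if anything falls off the work surface, if the arm or the gripper's body presses on something with over 40 N, if the wrist force passes 120 N, or if a joint passes its speed limit or range.

## Robot

A 6-joint arm with a two-finger parallel gripper is mounted at the origin on the work surface. World frame = base frame: x ahead of the robot, y to its left, z up, the work surface at z = 0. Lengths are in m, angles in rad, forces in N, time in s.
With the tool pointing down it reaches from about 0.35 to 0.8 m from the base axis. Payload 7.3 kg.
Tool frame: the origin (TCP) lies midway between the tips of the shut fingers; the grasp point (between the pads) lies 19 mm behind it (r.tcp_to_grasp is the distance from the TCP to the grasp point, in m); y points along the fingers, x is the direction in which the jaws open and shut, and the axes are right-handed (so a half turn about y gives the same grasp; the last joint's range is limited). The gripper opens to 85 mm and grips with 20 to 120 N. Pads are 22 mm wide; open, the fingers measure 114 mm over their backs; the gripper's body (76 mm by 85 mm) begins 54 mm behind the grasp point. The pads swing forward as they close: fully open they stand 13 mm farther back than shut.
Start: joints at [1.028, 0.342, 1.524, -0, 1.275, -0.146], TCP at [0.203, 0.484, 0.231] pointing down, gripper open.
Joint ranges: [-2.53, 2.53], [-0.77, 2.02], [0.04, 2.7], [-1, 4.14], [0.28, 2.66], [-3.11, 3.11]. Speed limits (rad/s): [2.57, 2.57, 3.14, 3.14, 3.14, 3.14].

## Interface

Orientations are given as a rotation vector (axis times angle).
In Python, from bench import r, eoat, solver, status, vision, ticket gives the robot as it stands. The module is installed in compiled form; this text tells all that it offers. Calls block until the motion is done:
- r.goto(position, orientation): joint-space move of the TCP to a pose.
- r.line_to(position, rot=None, rate=0.15): straight line of the TCP; rot=None keeps the orientation; rate is the mean speed in m/s.
- r.move_j(angles): joint-space move.
- eoat.set_gripper(opening, force=None): opening from 0.0 (shut) to 1.0 (fully open); force is the grip in N (None keeps the last); returns when the fingers have stopped.
- r.wait(seconds).
- solver.inverse_kinematics(position, orientation): joint angles nearest the present ones, or None.
- status.read_state(): the state.
- vision.snapshot(name): name is "scene" or "top" or "wrist"; returns the picture (480x640x3 uint8, red, green, blue); there is no depth.
- vision.camera_info(name): a dict with "fx", "fy", "cx", "cy" (pixels), "distortion" ([k1, k2, p1, p2, k3] as OpenCV has them; the pictures are not rectified), "rvec" (rotation vector, rad) and "tvec" (3), from world to camera coordinates, as OpenCV has them; the wrist camera has in their place "tool_from_camera" (4x4, takes a point from camera to tool coordinates, whose origin is the TCP and whose axes are the tool frame's). Camera axes: x right, y down, z forward; pixel columns grow to the right and rows downward; lengths in m; the calibration is good to about 2 mm. A picture is of the moment at which its call begins: read the wrist's pose just before it. camera_info takes no time and is no camera call.
A pose or a line that the arm cannot do raises r.Unreachable and nothing moves.
- ticket.hand_in(): hands the job in, once; it reports no verdict.
The state is a dict: "time_s": time; "joints": joint angles; "joint_velocities": joint speeds; "tau": joint torques, N m; "ee_pos": TCP position; "tcp_rot": TCP orientation; "wrist_force": force on the tool from outside, world axes, zero at the start; "ft_torque": the same for the moment, N m; "finger_gap": opening from 0.0 (shut) to 1.0 (fully open).
Only numpy, scipy, OpenCV 4.12 (cv2) and the standard library are available. Lean on these libraries where they do the work, as an engineer would, in place of code of your own. Each camera call takes 0.05 s, during which the arm holds its last target.

## Working session

There is one attempt and no reset: what is moved stays moved. The work goes in short steps, each a Python script; the robot and the scene stay as the last script left them, time stands still between calls to the robot, and variables do not carry over. Pictures are saved under pics/ and viewed, and the job is handed in when it is done.

```bash
mkdir -p pics; ls; python3 - <<'E'
from bench import r, eoat, solver, status, vision, ticket
import cv2
for n in ("scene","top","wrist"):
    im=vision.snapshot(n); cv2.imwrite(f"pics/{n}0.png",im[:,:,::-1])
    print(n,vision.camera_info(n))
print(status.read_state(), r.tcp_to_grasp)
E
```

```text
pics
scene {'fx': 460.539295184995, 'fy': 460.539295184995, 'cx': 317.0098693006707, 'cy': 241.78904182315446, 'distortion': array([-0.08082759,  0.        ,  0.        ,  0.        ,  0.        ]), 'rvec': array([ 1.32344537,  2.05349299, -1.06090769]), 'tvec': array([ 0.10524101, -0.20372946,  1.72140909])}
top {'fx': 453.5634622493677, 'fy': 453.5634622493677, 'cx': 318.391986509581, 'cy': 234.68675111046227, 'distortion': array([0.02945929, 0.        , 0.        , 0.        , 0.        ]), 'rvec': array([ 2.14058325, -2.12078907,  0.15916798]), 'tvec': array([0.104142  , 0.52379207, 1.42133498])}
wrist {'fx': 393.2178562331494, 'fy': 393.2178562331494, 'cx': 318.3142702229241, 'cy': 234.6164215717629, 'distortion': array([-0.02159199,  0.        ,  0.        ,  0.        ,  0.        ]), 'tool_from_camera': array([[ 9.99999821e-01,  5.91939686e-04,  8.92689003e-05,
         3.00957717e-05],
       [ 7.63251553e-05, -2.73977679e-01,  9.61736048e-01,
        -1.42011099e-01],
       [ 5.93747420e-04, -9.61735869e-01, -2.73977675e-01,
         6.91815624e-02],
       [ 0.00000000e+00,  0.00000000e+00,  0.00000000e+00,
         1.00000000e+00]])}
{'time_s': 0.15, 'joints': array([ 1.02798828e+00,  3.42595455e-01,  1.52477735e+00,  2.90619162e-05,
        1.27538720e+00, -1.46023036e-01]), 'joint_velocities': array([ 4.10478722e-04, -1.94313693e-03, -2.24173778e-03,  1.40076359e-03,
        3.06814565e-04, -9.31721139e-05]), 'tau': array([ 9.26494649e-04, -4.33907139e+01, -2.46146089e+01, -1.95120160e-04,
        5.78658437e-03, -1.39120033e-05]), 'ee_pos': array([0.20272237, 0.48397203, 0.23077566]), 'tcp_rot': array([-1.37166932, -0.91132561,  0.91308382]), 'wrist_force': array([ 0.2784304 , -0.58971025, -0.56739598]), 'ft_torque': array([0.01637319, 0.03222689, 0.0214705 ]), 'finger_gap': 1.0016192701917248} 0.0187
```

View pics/scene0.png

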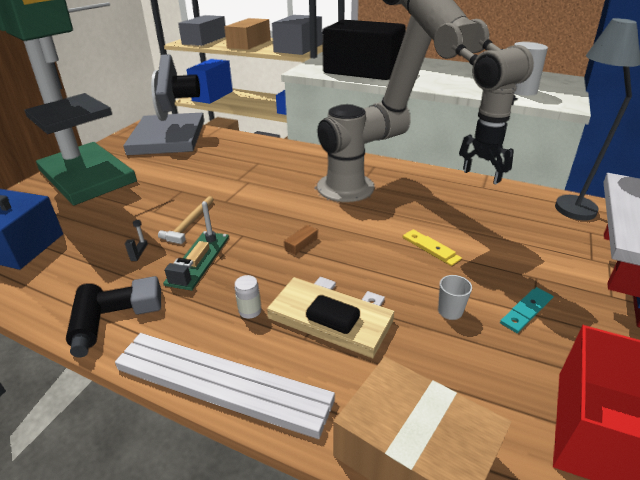

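View pics/top0.png

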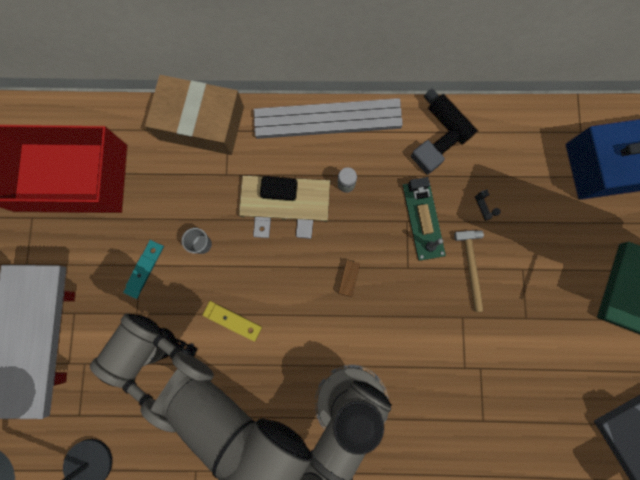

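View pics/wrist0.png

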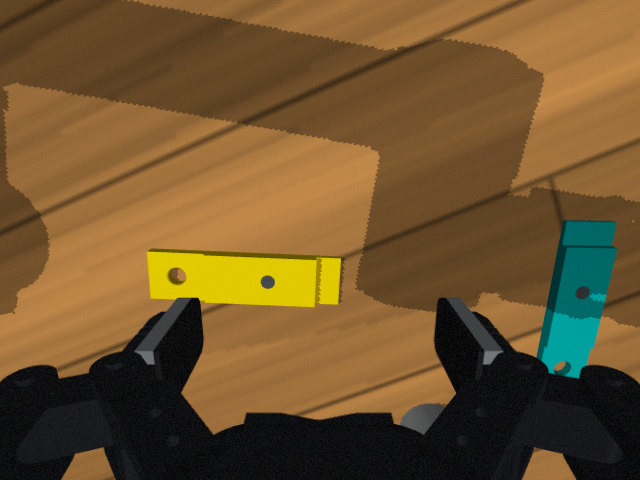

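The scene shows two grey bar ends protruding from the rack at top-view pixels (262,227) and (305,229). The turquoise bar is at (144,270) and the yellow one at (232,321). The jig is at (424,222), with the rod near (433,243) and the catch near (419,188). I'll take close crops next.

```bash
cat > h.py <<'E'
from bench import r, eoat, solver, status, vision, ticket
import cv2, numpy as np
from scipy.spatial.transform import Rotation as R
def cam(n, st=None):
    i=vision.camera_info(n)
    K=np.array([[i['fx'],0,i['cx']],[0,i['fy'],i['cy']],[0,0,1.]]); D=np.array(i['distortion'])
    if n=='wrist':
        T=np.eye(4); T[:3,:3]=R.from_rotvec(st['tcp_rot']).as_matrix(); T[:3,3]=st['ee_pos']
        W=T@i['tool_from_camera']; Wi=np.linalg.inv(W)
        return K,D,Wi[:3,:3],Wi[:3,3]
    return K,D,R.from_rotvec(i['rvec']).as_matrix(),np.array(i['tvec'])
def ray(c,px):
    K,D,Rm,t=c
    p=cv2.undistortPoints(np.array(px,float).reshape(-1,1,2),K,D).reshape(-1,2)
    d=np.c_[p,np.ones(len(p))]@Rm
    return -Rm.T@t, d
def plane(c,px,z):
    o,d=ray(c,px); return o+d*((z-o[2])/d[:,2])[:,None]
def proj(c,P):
    K,D,Rm,t=c
    return cv2.projectPoints(np.array(P,float).reshape(-1,3),cv2.Rodrigues(Rm)[0],t,K,D)[0].reshape(-1,2)
def tri(c1,p1,c2,p2):
    o1,d1=ray(c1,p1);o2,d2=ray(c2,p2);d1=d1[0];d2=d2[0]
    s=np.linalg.lstsq(np.c_[d1,-d2],o2-o1,rcond=None)[0]
    a=o1+d1*s[0];b=o2+d2*s[1]; return (a+b)/2,np.linalg.norm(a-b)
def save(im,name,box=None,f=1):
    im=im[:,:,::-1]
    if box: x0,y0,x1,y1=box; im=im[y0:y1,x0:x1]
    if f!=1: im=cv2.resize(im,None,fx=f,fy=f,interpolation=cv2.INTER_CUBIC)
    cv2.imwrite('pics/'+name,im)
E
python3 - <<'E'
from h import *
t=cv2.imread('pics/top0.png')[:,:,::-1]; s=cv2.imread('pics/scene0.png')[:,:,::-1]
save(t,'c1.png',(225,160,355,250),6)
save(t,'c2.png',(390,165,500,275),5)
save(s,'c3.png',(130,190,240,300),5)
c=cam('top')
print(plane(c,[(262,227),(305,229)],0.012), plane(c,[(144,270),(232,321)],.014))
E
```

```text
[[0.55217554 0.29648336 0.012     ]
 [0.54661273 0.15393077 0.012     ]] [[0.4064635  0.67575084 0.014     ]
 [0.24581223 0.38264049 0.014     ]]
```

View pics/c1.png

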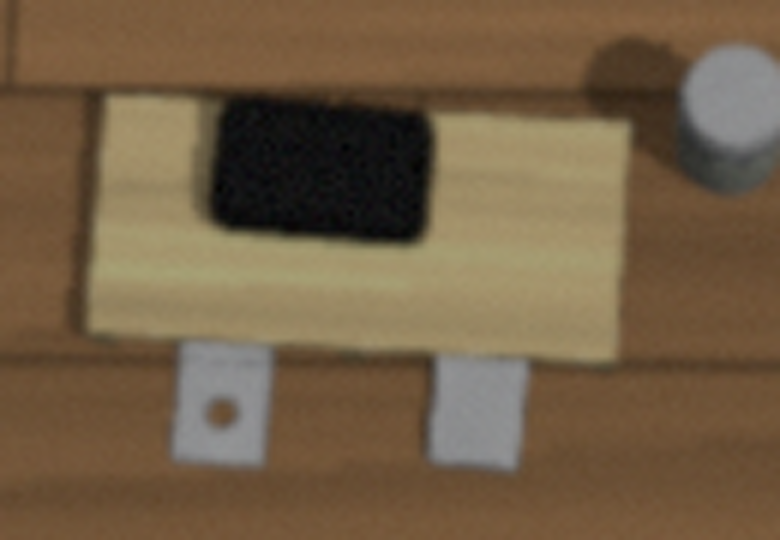

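View pics/c2.png

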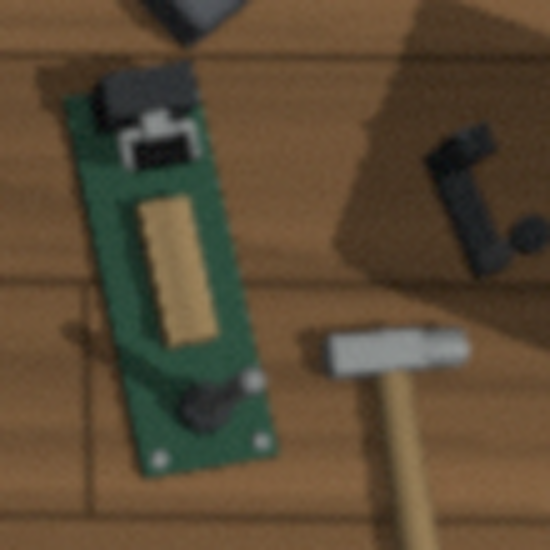

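View pics/c3.png

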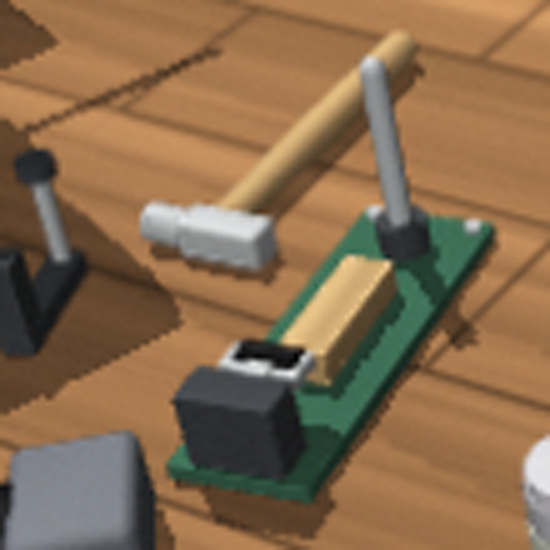

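The bar with the hole is the left protruding one, hole at top-view pixel (262,229). The right one at (305,229) is plain, so it is the spare. Turquoise and yellow are ruled out by colour. Next I'll compute first estimates.

```bash
python3 - <<'E'
from h import *
ct=cam('top');cs=cam('scene')
print('rodtop',tri(ct,(440.6,241),cs,(204.2,203)))
f=lambda x,y:(x/5+390,y/5+165)
print('blank',plane(ct,[f(138,202),f(190,196),f(217,337),f(168,347)],.034).round(4))
print('collar',plane(ct,[f(205,410)],.034).round(4))
g=lambda x,y:(x/6+225,y/6+160)
print('rackfront',plane(ct,[g(88,333),g(618,358)],.036).round(4), plane(ct,[g(105,95),g(630,120)],.036).round(4))
print('hole',plane(ct,[g(222,412)],.01).round(4),'end',plane(ct,[g(172,462),g(265,467),g(180,340),g(272,345)],.01).round(4))
st=status.read_state(); M=R.from_rotvec(st['tcp_rot']).as_matrix(); print(M.round(3))
# tool rot: y down; z direction yaw a
def rot(a):
    z=np.array([np.cos(a),np.sin(a),0]);y=np.array([0,0,-1.]);x=np.cross(y,z);return R.from_matrix(np.c_[x,y,z]).as_rotvec()
for p in [(.55,.30,.01),(.42,.30,.01),(.5,-.2,.15),(.5,-.2,.04)]:
  for a in (0,np.pi):
    q=solver.inverse_kinematics(p,rot(a)); print(p,a,None if q is None else np.round(q,2))
E
```

```text
rodtop (array([ 0.49027363, -0.25693887,  0.14440655]), np.float64(0.00030089860969358736))
blank [[ 0.6241 -0.2143  0.034 ]
 [ 0.6283 -0.2482  0.034 ]
 [ 0.5349 -0.263   0.034 ]
 [ 0.5281 -0.2313  0.034 ]]
collar [[ 0.4871 -0.2538  0.034 ]]
rackfront [[0.5855 0.3674 0.036 ]
 [0.5739 0.0783 0.036 ]] [[0.7198 0.363  0.036 ]
 [0.7076 0.0726 0.036 ]]
hole [[0.5469 0.2966 0.01  ]] end [[0.5187 0.3233 0.01  ]
 [0.5164 0.272  0.01  ]
 [0.5873 0.3211 0.01  ]
 [0.5849 0.27   0.01  ]]
[[ 0.386 -0.001 -0.922]
 [ 0.922 -0.001  0.386]
 [-0.001 -1.     0.   ]]
(0.55, 0.3, 0.01) 0 [0.38 0.76 1.46 0.   0.92 1.95]
(0.55, 0.3, 0.01) 3.141592653589793 [ 0.38  0.76  1.46 -0.    0.92 -1.19]
(0.42, 0.3, 0.01) 0 [ 0.47  0.61  1.8  -0.    0.73  2.04]
(0.42, 0.3, 0.01) 3.141592653589793 [ 0.47  0.61  1.8  -0.    0.73 -1.1 ]
(0.5, -0.2, 0.15) 0 [-0.52  0.44  1.61  0.    1.09  1.05]
(0.5, -0.2, 0.15) 3.141592653589793 [-0.52  0.44  1.61 -0.    1.09 -2.09]
(0.5, -0.2, 0.04) 0 [-0.52  0.59  1.71  0.    0.84  1.05]
(0.5, -0.2, 0.04) 3.141592653589793 [-0.52  0.59  1.71 -0.    0.84 -2.09]
```

```bash
cat >> h.py <<'E'
def rot(a):
    z=np.array([np.cos(a),np.sin(a),0]);y=np.array([0,0,-1.]);x=np.cross(y,z);return R.from_matrix(np.c_[x,y,z]).as_rotvec()
def tlt(a,p):
    "yaw a of tool z, then pitch p about horizontal axis 90deg left of bar x (bar x = -tool z): p>0 lowers the -x end's... see use"
    ax=np.array([-np.sin(a),np.cos(a),0]);return (R.from_rotvec(ax*p)*R.from_rotvec(rot(a))).as_rotvec()
E
python3 - <<'E'
from h import *
r.goto((.46,-.25,.24),rot(np.pi+.165))
st=status.read_state(); im=vision.snapshot('wrist'); save(im,'j1.png'); np.save('j1.npy',np.r_[st['ee_pos'],st['tcp_rot']]); print(st['time_s'],st['ee_pos'])
E
```

```text
2.8917 [ 0.46028453 -0.24940154  0.24003616]
```

View pics/j1.png

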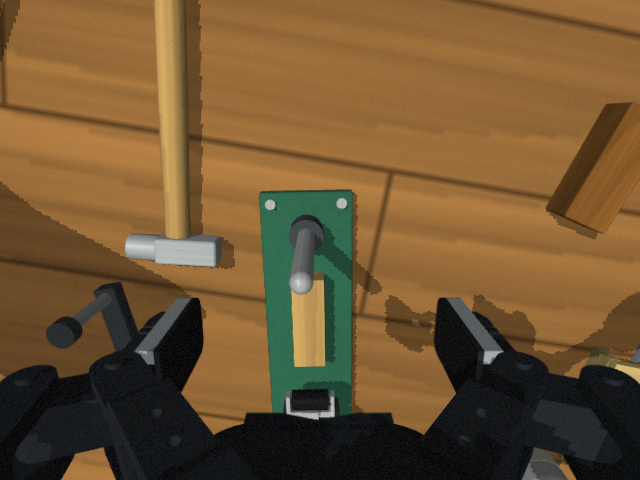

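```bash
python3 - <<'E'
from h import *
im=cv2.imread('pics/j1.png')[:,:,::-1]; save(im,'j1c.png',(250,180,370,430),3)
d=np.load('j1.npy'); c=cam('wrist',dict(ee_pos=d[:3],tcp_rot=d[3:]))
hsv=cv2.cvtColor(im,cv2.COLOR_RGB2HSV)
m=cv2.inRange(hsv,(15,60,110),(30,200,255)); m2=np.zeros_like(m); m2[265:375,285:335]=m[265:375,285:335]
m2=cv2.morphologyEx(m2,cv2.MORPH_OPEN,np.ones((3,3)))
k=max(cv2.findContours(m2,0,2)[0],key=cv2.contourArea); b=cv2.boxPoints(cv2.minAreaRect(k)); print(b); P=plane(c,b,.034); print(P.round(4), [np.linalg.norm(P[i]-P[(i+1)%4]).round(4) for i in range(4)])
g=cv2.inRange(hsv,(60,80,30),(95,255,200)); g[410:]=0
k=max(cv2.findContours(g,0,2)[0],key=cv2.contourArea); 
for row in (210,250,300,350,390):
    xs=np.where(g[row])[0]; xs=xs[(xs>240)&(xs<380)]; e=plane(c,[(xs.min(),row),(xs.max()+1,row)],.012); print(row,xs.min(),xs.max(),e.round(4)[:,:2].tolist(),np.linalg.norm(e[0]-e[1]).round(4))
E
```

```text
[[290.40616 280.77908]
 [322.98813 279.65555]
 [325.95963 365.82895]
 [293.37766 366.95248]]
[[ 0.5393 -0.2632  0.034 ]
 [ 0.5331 -0.2328  0.034 ]
 [ 0.6257 -0.2138  0.034 ]
 [ 0.6326 -0.2464  0.034 ]] [np.float64(0.0311), np.float64(0.0946), np.float64(0.0333), np.float64(0.0948)]
210 260 351 [[0.481, -0.3029], [0.4664, -0.2157]] 0.0885
250 263 351 [[0.5207, -0.2949], [0.5061, -0.208]] 0.0881
300 266 351 [[0.5739, -0.285], [0.5592, -0.1978]] 0.0884
350 269 351 [[0.6314, -0.2743], [0.6167, -0.1867]] 0.0888
390 271 350 [[0.6811, -0.2655], [0.6664, -0.1782]] 0.0886
```

View pics/j1c.png

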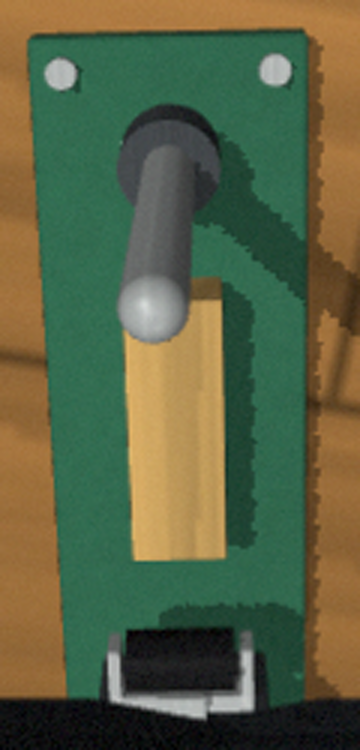

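```bash
python3 - <<'E'
from h import *
d=np.load('j1.npy'); c=cam('wrist',dict(ee_pos=d[:3],tcp_rot=d[3:]));ct=cam('top');cs=cam('scene')
f=lambda x,y:(x/3+250,y/3+180)
print('rodtop', plane(c,[f(153,308)],.142), 'shaft foot', plane(c,[f(171,153)],.05))
print('collar', plane(c,[f(168,163)],.034))
print('tri w-top',tri(c,f(153,308),ct,(440.6,241)),'w-scene',tri(c,f(153,308),cs,(204.2,203.5)))
print('screws',plane(c,[f(61,74),f(275,70)],.014))
print('base corners',plane(c,[f(30,37),f(305,32)],.012))
print('roller ends',plane(c,[f(126,655),f(240,655)],.055))
E
```

```text
rodtop [[ 0.49379057 -0.25541931  0.142     ]] shaft foot [[ 0.483735   -0.25562462  0.05      ]]
collar [[ 0.49144748 -0.25577485  0.034     ]]
tri w-top (array([ 0.48945593, -0.25534042,  0.15138337]), np.float64(0.0008851932177833143)) w-scene (array([ 0.49271537, -0.25541659,  0.14442643]), np.float64(0.00014530068404670994))
screws [[ 0.47376813 -0.29362513  0.014     ]
 [ 0.4612396  -0.22682529  0.014     ]]
base corners [[ 0.46400677 -0.30508124  0.012     ]
 [ 0.44802045 -0.21950152  0.012     ]]
roller ends [[ 0.65368385 -0.24332062  0.055     ]
 [ 0.64745823 -0.20639289  0.055     ]]
```

```bash
python3 - <<'E'
from h import *
r.goto((.525,.297,.14),rot(np.pi-.035))
st=status.read_state(); im=vision.snapshot('wrist'); save(im,'b1.png'); np.save('b1.npy',np.r_[st['ee_pos'],st['tcp_rot']]); print(st['time_s'],st['ee_pos'])
E
```

```text
4.9583 [0.52558143 0.29616448 0.14024601]
```

View pics/b1.png

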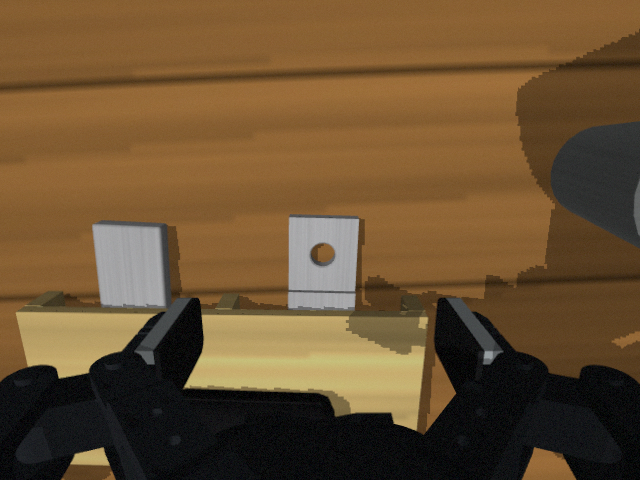

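The drilled grey end is at wrist pixel (322,254), with a visible step at row 291. The plain spare is at (133,265), so the choice holds.

```bash
python3 - <<'E'
from h import *
d=np.load('b1.npy'); c=cam('wrist',dict(ee_pos=d[:3],tcp_rot=d[3:]))
P=plane(c,[(322,254),(289.5,215.5),(359,217),(288.5,291.5),(356,292)],.010); print(P.round(4))
print('w',np.linalg.norm(P[1]-P[2]),'L',np.linalg.norm(P[3]-P[1]),np.linalg.norm(P[4]-P[2]))
print('rack',plane(c,[(19,311),(428,314)],.036).round(4))
E
```

```text
[[0.5488 0.298  0.01  ]
 [0.5192 0.2759 0.01  ]
 [0.522  0.3252 0.01  ]
 [0.5776 0.2718 0.01  ]
 [0.5798 0.3225 0.01  ]]
w 0.04940432990177961 L 0.058599658707866355 0.057887080465364185
rack [[0.5747 0.0848 0.036 ]
 [0.5864 0.37   0.036 ]]
```

```bash
python3 - <<'E'
from h import *
yaw=-.055; rv=rot(np.pi+yaw); xy=np.array([.5535,.2982])
eoat.set_gripper(.75,80)
r.line_to((*xy,.03),rv,rate=.12)
f0=status.read_state()['wrist_force']; z=.004
r.line_to((*xy,z),rate=.06); 
while 1:
    st=status.read_state(); df=st['wrist_force']-f0
    if df[2]>2.5 or z<-.009: break
    z-=.0015; r.line_to((*xy,z),rate=.03)
print('contact z',z,st['ee_pos'],df,st['finger_gap'],st['time_s'])
r.line_to((*xy,z+.004),rate=.05)
eoat.set_gripper(0,80)
st=status.read_state(); print(st['finger_gap'],st['ee_pos'],st['wrist_force']-f0,st['time_s'])
im=vision.snapshot('wrist'); save(im,'b2.png')
E
```

```text
contact z -0.006500000000000001 [ 0.55375306  0.29829584 -0.00599233] [-0.71748469 -0.6471209   4.30992466] 0.7510700668921225 8.7917
0.5565286719635025 [ 0.55356553  0.29820469 -0.00210784] [-2.01123982 -1.72605126  5.48016992] 9.325
```

View pics/b2.png

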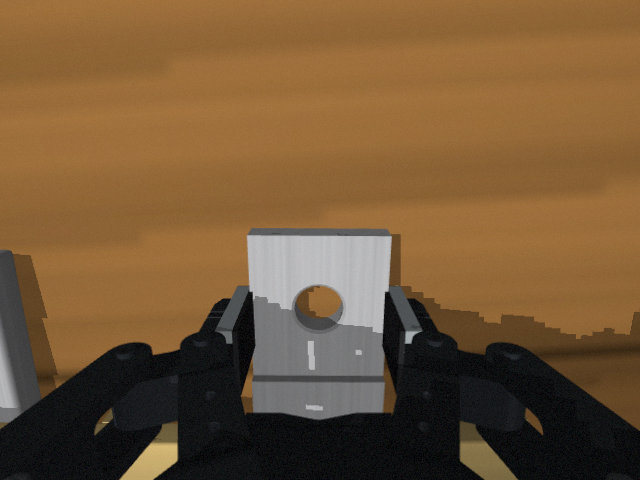

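```bash
python3 - <<'E'
from h import *
yaw=-.055; u=np.array([np.cos(yaw),np.sin(yaw)])
p=status.read_state()['ee_pos']; r.line_to((p[0],p[1],-.0012),rate=.03)
q=p[:2]-u*.155
r.line_to((*q,-.0012),rate=.09)
st=status.read_state(); print(st['ee_pos'],st['finger_gap'],st['wrist_force'],st['time_s'])
eoat.set_gripper(.8)
w=q+u*.0
r.line_to((*w,.12),rate=.15)
st=status.read_state(); im=vision.snapshot('wrist'); save(im,'b3.png'); np.save('b3.npy',np.r_[st['ee_pos'],st['tcp_rot']]);print(st['time_s'])
E
```

```text
[ 0.39905347  0.30668138 -0.00125103] 0.5614015075252198 [ 0.85918929 -0.11968301 -2.09514337] 11.5
12.7917
```

View pics/b3.png

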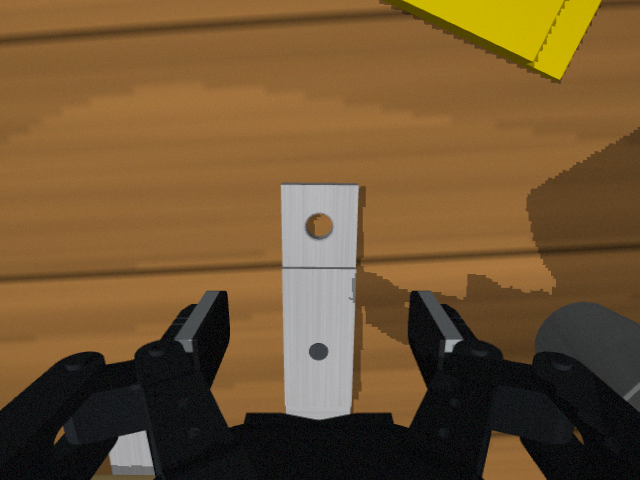

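```bash
python3 - <<'E'
from h import *
d=np.load('b3.npy'); c=cam('wrist',dict(ee_pos=d[:3],tcp_rot=d[3:])); print(d[:3])
im=cv2.imread('pics/b3.png'); save(im[:,:,::-1],'b3c.png',(270,170,370,290),5)
P=plane(c,[(319,226),(281,183.5),(358.5,184),(282,267.5),(356,267.5)],.010); print(P.round(4))
print(plane(c,[(318.5,352),(285.5,414),(351.5,413)],.014).round(4))
E
```

```text
[0.39827773 0.30641067 0.11926961]
[[0.3946 0.3069 0.01  ]
 [0.3652 0.2841 0.01  ]
 [0.3682 0.3337 0.01  ]
 [0.4224 0.2802 0.01  ]
 [0.4251 0.3305 0.01  ]]
[[0.4866 0.3016 0.014 ]
 [0.5386 0.2738 0.014 ]
 [0.5404 0.3236 0.014 ]]
```

View pics/b3c.png

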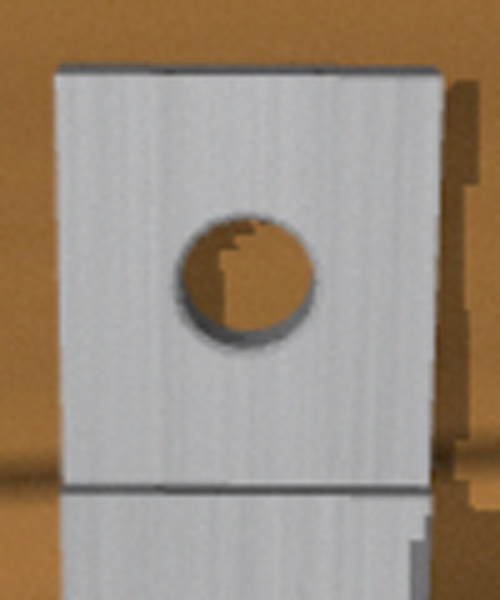

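```bash
python3 - <<'E'
from h import *
yaw=-.057; rv=rot(np.pi+yaw); g=np.array([.3946,.3069])+.082*np.array([np.cos(yaw),np.sin(yaw)])
eoat.set_gripper(.75,100)
r.line_to((*g,.06),rv,rate=.2)
f0=status.read_state()['wrist_force']
r.line_to((*g,.0),rate=.08)
eoat.set_gripper(0,100)
st=status.read_state(); print(st['ee_pos'],st['finger_gap'],st['wrist_force']-f0,st['time_s'])
r.line_to((*g,.23),rate=.15)
st=status.read_state(); im=vision.snapshot('wrist'); save(im,'b4.png'); np.save('b4.npy',np.r_[st['ee_pos'],st['tcp_rot']]);print(st['ee_pos'],st['finger_gap'],st['wrist_force']-f0,st['ft_torque'],st['time_s'])
E
```

```text
[0.47697064 0.3024602  0.0013636 ] 0.5462819893629153 [-1.14810629 -1.23311654  6.24890283] 14.9
[0.47607989 0.30205772 0.229099  ] 0.554050876391096 [ 0.41275773 -0.13853745 -2.49541198] [-0.02580341 -0.03702523 -0.00892278] 16.5833
```

View pics/b4.png

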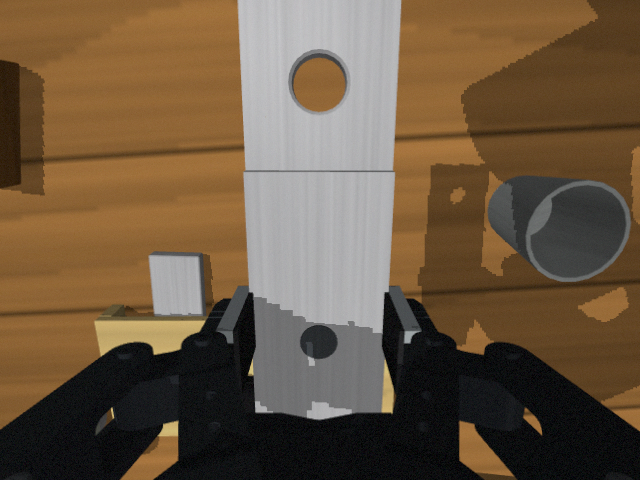

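```bash
python3 - <<'E'
from h import *
d=np.load('b4.npy'); c=cam('wrist',dict(ee_pos=d[:3],tcp_rot=d[3:])); z=d[2]
P=plane(c,[(319,82),(244,171.5),(394.5,171.5),(238.5,5),(400.5,5)],z+.0086);print(P.round(4),np.linalg.norm(P[1]-P[2]),np.linalg.norm(P[3]-P[4]))
D=plane(c,[(319,341.5)],z+.0126);print('dot',D,P[0]-D[0])
T=R.from_rotvec(d[3:]).as_matrix().T; print('hole in tool',T@(P[0]-d[:3]))
yaw=.185; rv=rot(np.pi+yaw); h=T@(P[0]-d[:3])
rod=np.array([.4932,-.2554]); M=R.from_rotvec(rv).as_matrix(); off=(M@h)[:2]; t=rod-off; print(t)
r.goto((*t,.23),rv)
r.line_to((*t,.175),rate=.15)
st=status.read_state(); im=vision.snapshot('wrist'); save(im,'k1.png'); np.save('k1.npy',np.r_[st['ee_pos'],st['tcp_rot']]);print(st['ee_pos'],st['wrist_force'],st['time_s'])
im=vision.snapshot('scene'); save(im,'k1s.png',(120,140,260,300),4)
E
```

```text
[[0.3945 0.3069 0.2377]
 [0.4214 0.28   0.2377]
 [0.4243 0.3308 0.2377]
 [0.3709 0.2836 0.2377]
 [0.3737 0.3329 0.2377]] 0.0508688506208735 0.04941640272052128
dot [[0.4850613  0.30179494 0.241699  ]] [-0.09057845  0.00507555 -0.004     ]
hole in tool [ 0.00014855 -0.00847157  0.08175212]
[ 0.57358445 -0.240508  ]
[ 0.5740224  -0.24016732  0.17550549] [-0.57059741 -0.09106497 -2.72084144] 19.1417
```

View pics/k1.png

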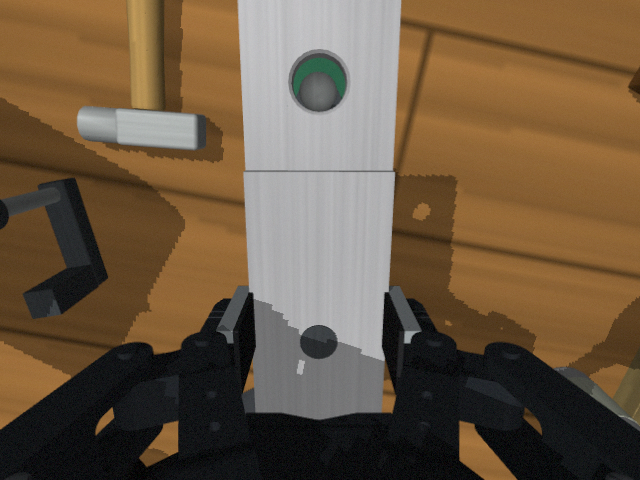

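View pics/k1s.png

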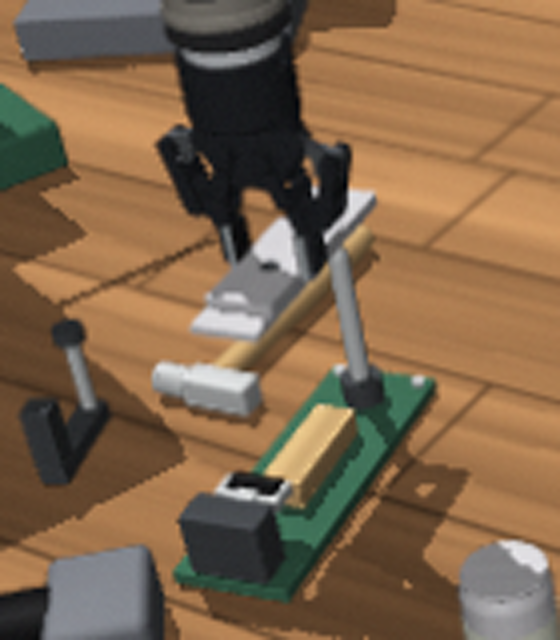

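```bash
python3 - <<'E'
from h import *
im=cv2.imread('pics/k1.png')[:,:,::-1]; save(im,'k1c.png',(270,30,370,130),6)
d=np.load('k1.npy'); c=cam('wrist',dict(ee_pos=d[:3],tcp_rot=d[3:]))
print(plane(c,[(319,81.5)],d[2]+.0086), plane(c,[(319.5,91)],.142))
E
```

```text
[[ 0.4934991  -0.25520017  0.18410549]] [[ 0.4932264  -0.25498901  0.142     ]]
```

View pics/k1c.png

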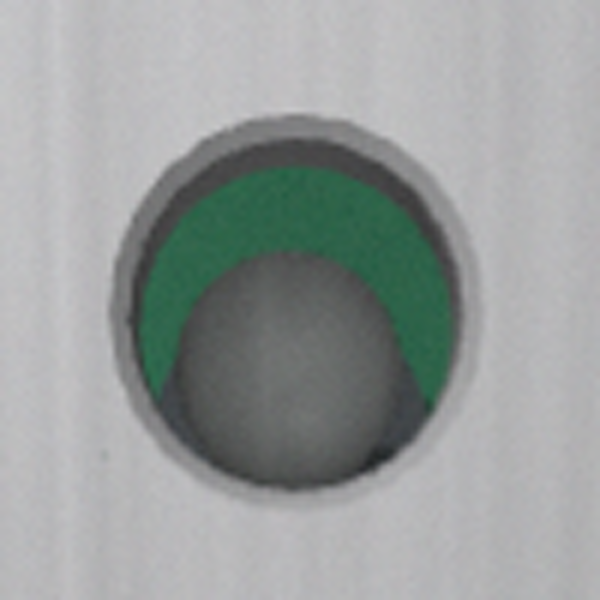

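```bash
python3 - <<'E'
from h import *
d=np.load('k1.npy'); c=cam('wrist',dict(ee_pos=d[:3],tcp_rot=d[3:]))
a=plane(c,[(319.3,81.9)],d[2]+.0086)[0]; b=plane(c,[(318.2,90.2)],.142)[0]; e=(b-a)[:2]; print(e)
xy=np.array([.57358,-.24051])+e+ (np.array([.57358,-.24051])-d[:2])*0
xy=d[:2]+e
f0=status.read_state()['wrist_force']
r.line_to((*xy,.158),rate=.08)
for z in np.arange(.152,.0659,-.006):
    r.line_to((*xy,z),rate=.08)
    st=status.read_state(); f=st['wrist_force']-f0
    print(round(z,3),st['ee_pos'].round(4),f.round(2))
    if f[2]>8: print('STOP');break
    if np.hypot(f[0],f[1])>2: xy=xy+f[:2]/np.hypot(*f[:2])*.0004
im=vision.snapshot('wrist'); save(im,'k2.png'); im=vision.snapshot('scene'); save(im,'k2s.png',(120,140,260,300),4); print(status.read_state()['time_s'])
E
```

```text
[-0.00058503 -0.00050249]
0.152 [ 0.5733 -0.2406  0.1518] [0.23 0.09 0.66]
0.146 [ 0.5731 -0.2405  0.1455] [0.51 1.73 1.59]
0.14 [ 0.5732 -0.2405  0.1394] [ 1.99 -0.32  1.02]
0.134 [ 0.5736 -0.2406  0.1334] [ 1.18  0.   -0.24]
0.128 [ 0.5736 -0.2406  0.1274] [ 1.52 -0.45  0.66]
0.122 [ 0.5735 -0.2406  0.1214] [ 2.18 -0.62  0.8 ]
0.116 [ 0.574  -0.2407  0.1154] [1.02 0.26 0.51]
0.11 [ 0.574  -0.2407  0.1095] [0.3  0.44 0.22]
0.104 [ 0.574  -0.2407  0.1035] [1.01 0.36 0.99]
0.098 [ 0.574  -0.2407  0.0975] [ 0.75 -0.27  0.97]
0.092 [ 0.574  -0.2407  0.0914] [ 0.83 -0.65  0.1 ]
0.086 [ 0.574  -0.2407  0.0855] [ 1.67  0.63 -0.29]
0.08 [ 0.574  -0.2407  0.0795] [ 1.67 -0.46  1.07]
0.074 [ 0.574  -0.2407  0.0735] [0.69 0.29 0.79]
0.068 [ 0.5741 -0.2407  0.0675] [1.42 0.52 0.74]
23.4583
```

View pics/k2.png

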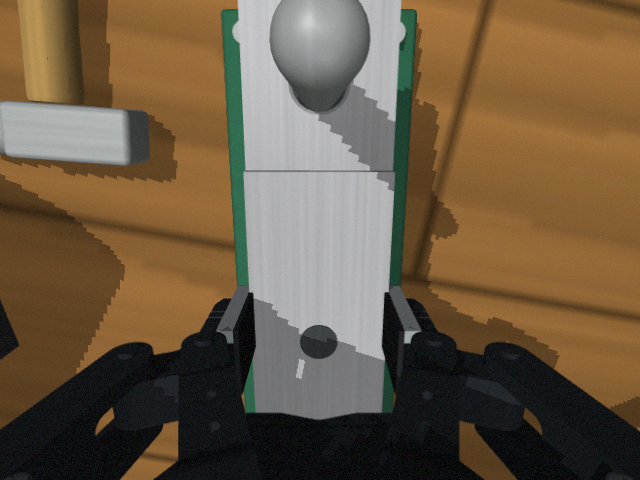

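View pics/k2s.png

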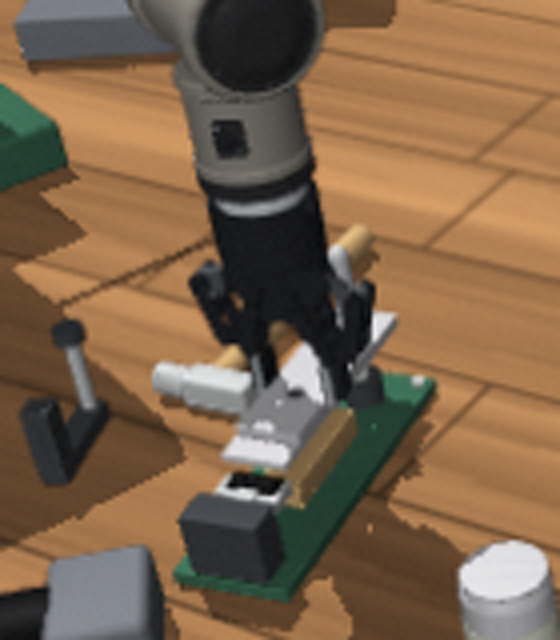

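```bash
python3 - <<'E'
from h import *
h=np.array([.0,-.0035,.0818]); a=np.pi+.185
st=status.read_state(); M0=R.from_rotvec(st['tcp_rot']).as_matrix(); hp=st['ee_pos']+M0@h
f0=st['wrist_force']
s=1 if -R.from_rotvec(tlt(a,.1)).as_matrix()[2,2]>0 else -1
ton=st['ee_pos'][2]-.0014
for p,zt in [(0,.0625),(.05,.0625),(.10,.0625)]:
    rv=tlt(a,s*p); M=R.from_rotvec(rv).as_matrix()
    # hole mid height: tongue height(zt) - 162 sin p + .0049
    tgt=np.array([hp[0],hp[1],zt-.162*np.sin(p)+.0049*np.cos(p)])-M@h
    r.line_to(tgt,rv,rate=.04)
    st=status.read_state(); print(p,st['ee_pos'].round(4),(st['wrist_force']-f0).round(2),st['time_s'])
eoat.set_gripper(.72)
st=status.read_state(); print((st['wrist_force']-f0).round(2),st['finger_gap'])
im=vision.snapshot('scene'); save(im,'k3s.png',(120,140,260,300),4)
im=vision.snapshot('wrist'); save(im,'k3.png')
E
```

```text
0 [ 0.5743 -0.2408  0.0636] [-0.05 -0.07  0.26] 23.7083
0.05 [ 0.574  -0.2411  0.0599] [0.17 0.01 0.81] 23.9583
0.1 [ 0.5743 -0.2411  0.0561] [-0.21 -0.77  0.85] 24.2083
[-0.29  0.77  3.49] 0.7192095835282766
```

View pics/k3s.png

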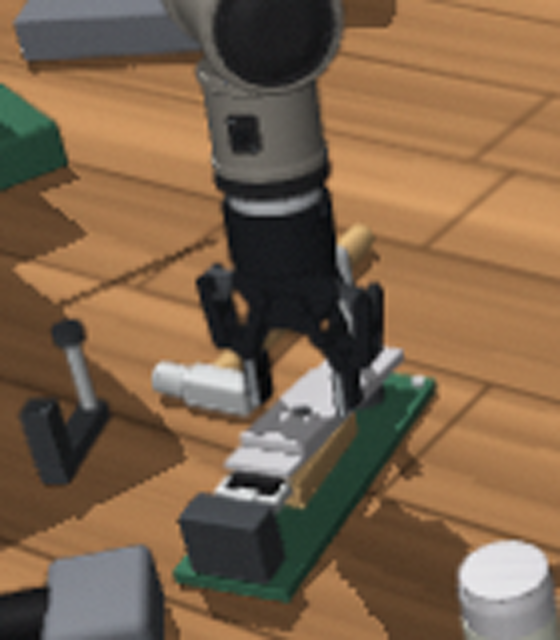

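View pics/k3.png

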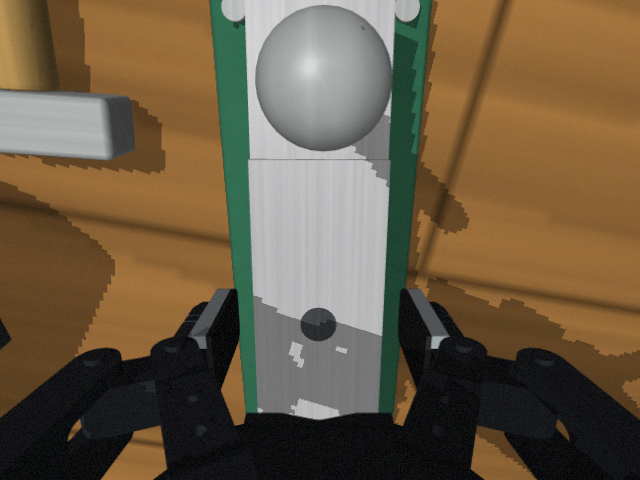

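```bash
python3 - <<'E'
from h import *
a=np.pi+.185; rv=rot(a); u=np.array([np.cos(.185),np.sin(.185)])
st=status.read_state(); M=R.from_rotvec(st['tcp_rot']).as_matrix(); p=st['ee_pos']-M[:,1]*.06
r.line_to(p,rate=.15)
eoat.set_gripper(0,40)
xy=np.array([.4930,-.2553])+.122*u
r.line_to((*xy,.10),rv,rate=.15)
r.line_to((*xy,.074),rate=.08)
r.wait(.1); f0=status.read_state()['wrist_force']; print(f0,status.read_state()['time_s'])
z=.074; pk=0; last=0; log=[]
while z>.0455:
    z-=.0006; r.line_to((*xy,z),rate=.012)
    st=status.read_state(); f=(st['wrist_force']-f0); log.append((round(z,4),round(st['ee_pos'][2],4),f.round(1).tolist()))
    pk=max(pk,f[2])
    if f[2]>27: log.append('CAP');break
    if st['ee_pos'][2]<.0512 and f[2]>6: log.append('HOME');break
print(*log,sep='\n'); print(pk,st['time_s'])
im=vision.snapshot('scene'); save(im,'k4s.png',(120,140,260,300),4)
im=vision.snapshot('wrist'); save(im,'k4.png')
E
```

```text
[-0.1942172   0.36844233 -0.13144203] 26.8
(0.0734, np.float64(0.0737), [0.3, -1.2, 0.1])
(0.0728, np.float64(0.0728), [-0.0, 0.4, -0.2])
(0.0722, np.float64(0.0721), [0.1, 0.3, -0.5])
(0.0716, np.float64(0.0716), [-0.3, -1.1, 1.4])
(0.071, np.float64(0.071), [-0.5, -0.7, 0.3])
(0.0704, np.float64(0.0703), [0.7, -0.8, -0.1])
(0.0698, np.float64(0.0697), [0.3, 0.0, -0.0])
(0.0692, np.float64(0.0691), [0.5, 0.5, -1.6])
(0.0686, np.float64(0.0685), [0.2, -0.3, -0.1])
(0.068, np.float64(0.0679), [0.0, -0.5, -0.3])
(0.0674, np.float64(0.0676), [-0.1, -0.1, 2.2])
(0.0668, np.float64(0.0674), [-1.4, -0.2, 5.4])
(0.0662, np.float64(0.0672), [-2.8, 0.2, 7.3])
(0.0656, np.float64(0.067), [-3.4, 0.9, 10.0])
(0.065, np.float64(0.0666), [-3.0, 0.6, 11.8])
(0.0644, np.float64(0.0659), [-3.0, 1.2, 9.9])
(0.0638, np.float64(0.0651), [-1.9, 1.1, 8.7])
(0.0632, np.float64(0.0642), [-1.6, 0.2, 7.6])
(0.0626, np.float64(0.0633), [0.8, 0.2, 5.2])
(0.062, np.float64(0.0623), [1.8, 0.7, 2.8])
(0.0614, np.float64(0.0608), [-0.6, -0.1, 0.4])
(0.0608, np.float64(0.0603), [0.6, -0.6, 0.2])
(0.0602, np.float64(
[... 390 characters left out ...]
0.4, 0.3, 0.4])
(0.0548, np.float64(0.0548), [1.1, -0.4, 0.9])
(0.0542, np.float64(0.0542), [0.6, -0.3, -0.4])
(0.0536, np.float64(0.0535), [0.3, 0.5, 0.2])
(0.053, np.float64(0.0529), [0.2, -1.0, -0.5])
(0.0524, np.float64(0.0523), [0.2, 0.4, 0.5])
(0.0518, np.float64(0.0517), [0.4, -1.0, 1.6])
(0.0512, np.float64(0.0512), [0.3, -0.5, 0.2])
(0.0506, np.float64(0.0506), [0.7, 0.3, -0.1])
(0.05, np.float64(0.05), [-0.2, -0.2, 0.5])
(0.0494, np.float64(0.0493), [-0.1, -0.3, -0.1])
(0.0488, np.float64(0.0487), [0.8, 0.1, 0.6])
(0.0482, np.float64(0.0482), [0.7, -0.5, 0.1])
(0.0476, np.float64(0.0481), [-1.2, -0.2, 3.3])
(0.047, np.float64(0.0481), [-3.2, 0.8, 9.4])
HOME
11.805172585450045 38.05
```

View pics/k4s.png

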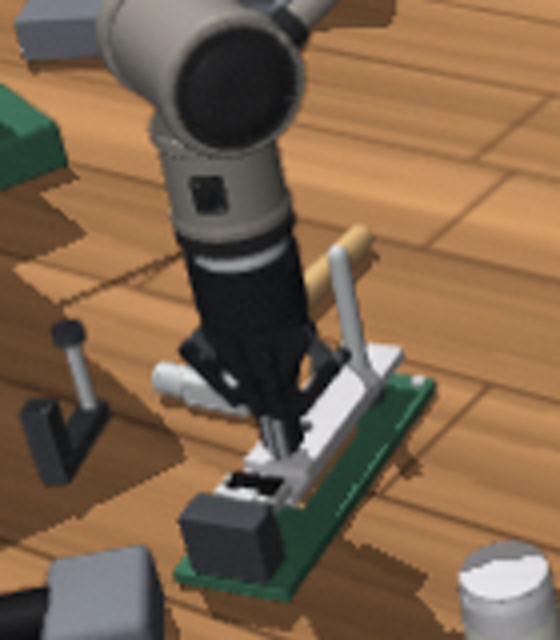

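The snap is clear: the force peaked at 11.8 N, dropped to about 0, and the press ended in a hard stop at a bar top of 48 mm, as expected for a bar fully home. I'll retreat and check.

```bash
python3 - <<'E'
from h import *
p=status.read_state()['ee_pos']
r.line_to((p[0],p[1],.24),rate=.2)
r.line_to((.50,-.25,.26),rate=.2)
st=status.read_state(); im=vision.snapshot('wrist'); save(im,'e1.png'); np.save('e1.npy',np.r_[st['ee_pos'],st['tcp_rot']])
save(vision.snapshot('scene'),'e1s.png',(120,180,240,300),5); save(vision.snapshot('top'),'e1t.png'); print(status.read_state()['time_s'])
E
```

```text
40.15
```

View pics/e1.png

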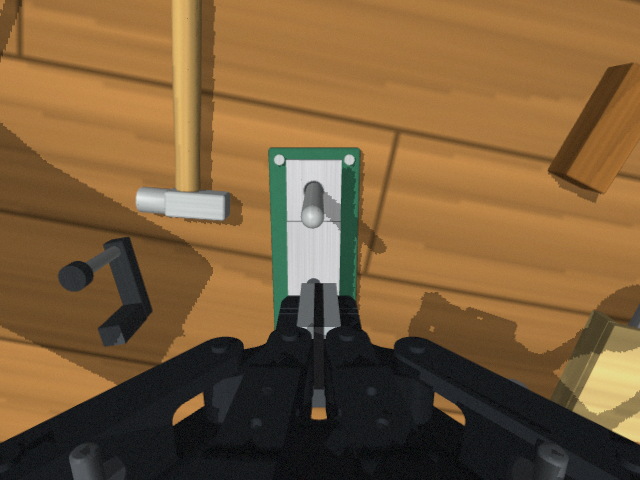

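View pics/e1s.png

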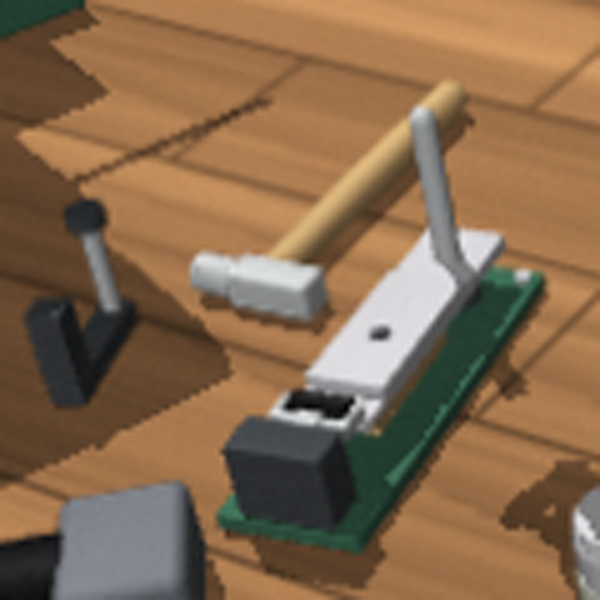

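View pics/e1t.png

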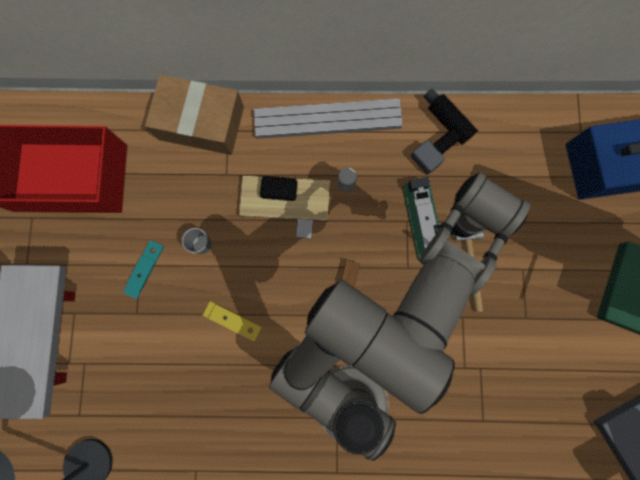

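```bash
python3 - <<'E'
from h import *
d=np.load('e1.npy'); c=cam('wrist',dict(ee_pos=d[:3],tcp_rot=d[3:]))
P=plane(c,[(286,160),(342,160),(287.5,220.5),(341.5,220.5)],.044); print(P.round(4), np.linalg.norm(P[0]-P[1]),np.linalg.norm(P[2]-P[3]))
m=P[:2].mean(0)[:2]; print('hole est',m+.028*np.array([np.cos(.185),np.sin(.185)]))
ticket.hand_in()
E
```

```text
[[ 0.4696 -0.2854  0.044 ]
 [ 0.4603 -0.2359  0.044 ]
 [ 0.5245 -0.2749  0.044 ]
 [ 0.5152 -0.2252  0.044 ]] 0.050278259417405304 0.050550747207466246
hole est [ 0.49248607 -0.25550018]
the job is handed in; nothing more can be done
```

The clamp bar is home on the jig with the roller catch snapped over its tongue, and I handed the job in at about 40 s of the 69 s allowed. No verdict came back.

**What I did:**
- I gripped the drilled bar by its hole end, pulled it straight out of the rack bay and put it down clear of the rack.
- I gripped it again near the middle and threaded it on the guide rod, using the wrist camera to line up the hole with the rod. Side forces while lowering stayed near 2 N or less.
- I let the tongue end rest on the roller, released the bar, and pressed it down with the shut fingers.

**The press:** the force peaked at 11.8 N, then fell to nearly zero as the catch snapped. The bar then stopped hard with its top at 48 mm, which matches lying flat on the 34 mm blank. I stopped pressing at 9.4 N, far below the 40 N limit.

**Last checks:**
- With the arm backed away, the pictures show the bar flat and the roller over the tongue.
- The hole measured within about 1 mm of the rod's axis, and the bar's width came out right (50.3 mm) for its home height.
- The spare bar and the other listed things look unmoved by eye. In the last pictures the arm covers part of the bench around the hammer and hides the screw clamp in the overhead view, but both show in place in the scene and wrist views.
- Early estimates of the jig's angle from two cameras differed by 0.02 rad. I used the wrist camera's value, and the fit confirmed it.

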